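# Count the last red foot into the tray and shut it

### The job

On the bench stands a counting tray that already has two red levelling feet in its trough. Sweep the red foot that lies on the tray's deck along the deck into the trough, sliding it rather than lifting it, to make the kit of three. Leave the black foot lying on the deck, and then shut the trough's hinged blue lid fully.

Things in the scene. Friction and masses are not known exactly. Their poses are not given: they have to be found in the camera images.
- tray: Fixed grey tray, origin on the bench, z up, at mid-length under the deck-trough edge. White deck 50 mm high: x -105 to 105, y 0 to 130 mm, rim 6 wide, 8 mm high on all sides but the trough's. Trough y -70 to 0 mm, floor 6 mm above the bench, walls 6 mm thick, up to deck level; two red feet lie in its middle.
- lid (a joint): Blue trough lid, rad: 0 shut flat, starts at 1.65 to 1.95 (upright, leaning outward), limit 2. Hinge along the tray's x at y -70 mm, 50 mm above the bench. Plate 196 long, 74 hinge to free edge, 4 mm thick; when shut its top is 4 mm above deck level. Stiff: stays where left; 1 to 2 N at the free edge moves it. To shut, push its outer (-y) face over towards +y, then down.
- red_foot: Red levelling foot on the deck: plastic disc 34 mm across, 12 mm high, with a steel stud 8 mm across, 6 mm high on top; about 25 g. Origin: centre of its underside, z up. It lies near one end of the deck (x about -58 or +58 mm in the tray's frame), the black foot near the other.
- black_foot: A black foot of the same size and shape, lying on the deck's other end; it stays on the deck. Origin: centre of its underside.
There are look-alikes about, which are no part of the job. Leave any purple look-alike of the red_foot alone.

How it is judged:
By the outcome, as a careful person would: the job done as asked, in the order asked, and still so for the second after the job is handed in, with the robot touching nothing.
It also fails if it takes over 34 s, if anything falls off the work surface, if the arm or the gripper's body presses on something with over 40 N, if the wrist force passes 120 N, or if a joint passes its speed limit or range.

### The arm

A 7-joint arm with a two-finger parallel gripper is mounted at the origin on the work surface. World frame = base frame: x ahead of the robot, y to its left, z up, the work surface at z = 0. Lengths are in m, angles in rad, forces in N, time in s.
With the tool pointing down it reaches from about 0.425 to 0.925 m from the base axis. Payload 6.8 kg.
Tool frame: the origin (TCP) lies at the very end of the fingers, on their centre line; the grasp point (between the pads) lies tcp_to_grasp behind it (tcp_to_grasp is the distance from the TCP to the grasp point, in m); z points along the fingers, y is the line along which they close (so a half turn about z gives the same grasp; the last joint's range is limited). The gripper opens to 85 mm and grips with 20 to 120 N. Pads are 22 mm wide; open, the fingers measure 114 mm over their backs; the gripper's body (76 mm by 85 mm) begins 54 mm behind the grasp point. The pads swing forward as they close: fully open they stand 13 mm farther back than shut.
Start: joints at [1.148, 0.477, 0.022, 1.555, -0.011, 1.109, -0.083], TCP at [0.209, -0.642, 0.231] pointing down, gripper open.
Joint ranges: [-2.96, 2.96], [-0.34, 2.1], [-1.41, 1.46], [0.24, 2.44], [-1.37, 4.51], [0.17, 1.92], [-2.96, 2.96]. Speed limits (rad/s): [2.39, 2.39, 3.14, 3.14, 3.14, 3.14, 3.14].

### API

Orientations are given as a unit quaternion [w, x, y, z].
In Python, from cell import * gives the robot as it stands.
- The arm moves only by the tool play_rows, never from a script. Its argument "increments" is a list of rows, each an object with "travel": the shift along the tool's x, y, z in units of 25 mm (1.0 is 25 mm), a list of three; "twist": the turn about the tool's z in degrees. In form: [{"travel": [dx, dy, dz], "twist": twist}, ...]. A call has 1 to 5 rows; each row is the pose to reach, as a shift and turn from the pose commanded when the call began, along the tool's axes at that moment; what a row does not reach only later rows make up. A row lasts 1/8 s, in which the tool goes at most 62.5 mm and 10.7 degrees, less where a joint would pass 70% of its speed; a pose out of reach is approached as far as the arm can. A call with a gripper value outside its range is refused whole. "jaw" is the opening, from 0 (shut) to 1 (fully open), set as the call begins (left out, the last holds). The fingers move at their own pace and stop on an object; the grip force is fixed at half the most. Time passes only in rows, so rows that repeat a pose let the fingers close. It gives the time, the measured TCP pose, the force, the opening and the grip force at its end, in the units of the state.
- get_state(): the state, without advancing time (a new reading comes with each control period).
- snapshot(name): name is "side" or "top" or "wrist"; returns a dict with "frame" (420x560x3 uint8, red, green, blue), "intrinsics" (3x3 intrinsics, pixels), "R" (3x3) and "t" (3): a world point X has camera coordinates R X + t; the wrist camera has in their place "T_tool_cam" (4x4, takes a point from camera to tool coordinates, whose origin is the TCP and whose axes are the flange's). Camera axes: x right, y down, z forward; pixel columns grow to the right and rows downward; lengths in m; the calibration is good to about 2 mm. A picture is of the moment at which its call begins: read the wrist's pose just before it. There is no depth.
- job_done(): hands the job in; it is judged then, once.
The state is a dict: "clock": time; "q": joint angles; "joint_velocities": joint speeds; "joint_efforts": joint torques, N m; "ee_pos": TCP position; "eef_rot": TCP orientation; "ft_force": force on the tool from outside, world axes, zero at the start; "wrist_torque": the same for the moment, N m; "width": finger opening in m; "grasp_force": force on a finger pad.
Only numpy, scipy, OpenCV 4.12 (cv2) and the standard library are available. Lean on these libraries where they do the work, as an engineer would, in place of code of your own. Each camera call takes 0.05 s, during which the arm holds its last target. There are 200 camera calls.

## Working session

There is one attempt and no reset: what is moved stays moved. The work goes in short steps, Python scripts to look and compute and a tool call to move; the robot and the scene stay as the last step left them, time stands still between calls to the robot, and variables do not carry over. Pictures are saved under pics/ and viewed, at most 10 in all, crops included, and the job is handed in when it is done.

Besides the shell and the picture viewer there is one more tool, called after ">>>" in YAML: its name, and indented under it one key for each argument. play_rows: Moves the arm, as the interface text tells. Its arguments: {"type":"object","properties":{"increments":{"type":"array"},"jaw":{"type":"number"}},"required":["increments"]}

```bash
mkdir -p pics
cat > h.py <<'E'
from cell import *
import numpy as np, cv2, pickle
def save(s,n): cv2.imwrite(f'pics/{n}.png',cv2.cvtColor(s['frame'],cv2.COLOR_RGB2BGR))
def ray(s,u,v,z):
    K,R,t=[np.array(s[k]) for k in('intrinsics','R','t')]
    d=R.T@np.linalg.solve(K,[u,v,1]); c=-R.T@t
    return c+d*(z-c[2])/d[2]
def proj(s,X):
    K,R,t=[np.array(s[k]) for k in('intrinsics','R','t')]
    p=K@(R@np.array(X)+t); return p[:2]/p[2]
E
python3 - <<'E'
from h import *
a=snapshot('top');b=snapshot('side')
pickle.dump((a,b),open('s.pkl','wb'))
save(a,'top0');save(b,'side0')
st=get_state();print(st['ee_pos'],st['eef_rot'],st['clock'],st['width'])
E
```

```text
[ 0.20881395 -0.64134265  0.23041335] [-7.99039112e-04  9.87637050e-01  1.56755811e-01 -1.86916389e-04] 0.1 0.08541051761037126
```

View pics/top0.png

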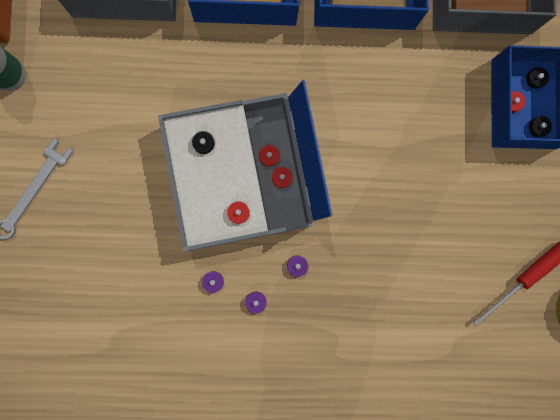

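View pics/side0.png

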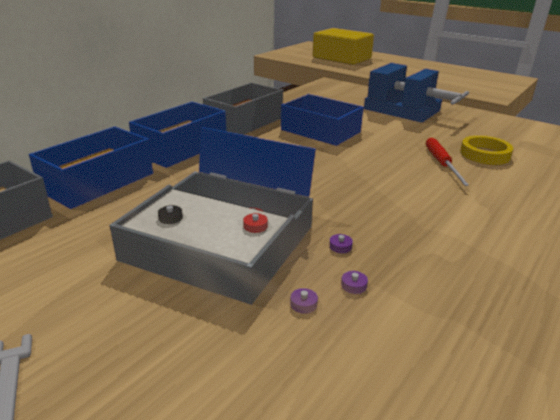

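The top view shows these candidates for the red foot:
- red on the white deck at (238,212)
- red in the trough at (269,155) and (282,177)
- red in the far blue bin at (517,101)
- purple look-alikes at (212,282), (256,302) and (297,266)

The one on the white deck is the target. The black foot is at (203,142), and the lid stands along the right side of the tray.

Run:
```python
from h import *
a,b=pickle.load(open('s.pkl','rb'))
f=a['frame'];hsv=cv2.cvtColor(f,cv2.COLOR_RGB2HSV)
roi=np.zeros(f.shape[:2],np.uint8);roi[80:260,150:340]=255
w=cv2.inRange(hsv,(0,0,140),(180,50,255))&roi
w=cv2.morphologyEx(w,cv2.MORPH_OPEN,np.ones((5,5)))
c=max(cv2.findContours(w,0,2)[0],key=cv2.contourArea);r=cv2.minAreaRect(c)
box=cv2.boxPoints(r);print('deck px',box.round(1).tolist())
P=[ray(a,*p,.05)[:2] for p in box];print('deck',np.round(P,4).tolist(), [round(float(np.linalg.norm(P[i]-P[i-1])),4) for i in range(4)])
red=cv2.inRange(hsv,(0,150,90),(6,255,255))|cv2.inRange(hsv,(174,150,90),(180,255,255))
for c in cv2.findContours(red&roi,0,2)[0]:
    if cv2.contourArea(c)>60:
        (u,v),rr=cv2.minEnclosingCircle(c);print('red',u,v,rr,ray(a,u,v,.062 if u<250 else .018).round(4))
blk=cv2.inRange(hsv,(0,0,0),(180,255,45))&roi; blk[:, 225:]=0;blk[:125]=0;blk[160:]=0;blk[:,:185]=0
c=max(cv2.findContours(blk,0,2)[0],key=cv2.contourArea);(u,v),rr=cv2.minEnclosingCircle(c);print('black',u,v,rr,ray(a,u,v,.062).round(4))
for n,z in(('210,282',0),):pass
for p in((212,282),(256,302),(297,266)):print('purple',ray(a,*p,.012).round(3))
for p in((305,82),(330,215)):print('lid top',ray(a,*p,.124).round(4))
cv2.imwrite('pics/crop.png',cv2.resize(cv2.cvtColor(f[75:260,150:340],cv2.COLOR_RGB2BGR),None,fx=3,fy=3))
print(-np.array(a['R']).T@a['t'])
```

```text
deck px [[162.8000030517578, 120.80000305175781], [242.89999389648438, 105.0999984741211], [267.3999938964844, 230.1999969482422], [187.39999389648438, 245.89999389648438]]
deck [[0.6397, 0.1908], [0.6682, 0.0689], [0.4761, 0.026], [0.4492, 0.1465]] [0.1955, 0.1252, 0.1968, 0.1234]
red 237.8947296142578 212.26315307617188 10.77416706085205 [0.5015 0.0712 0.062 ]
red 281.758056640625 176.7903289794922 10.313234329223633 [0.5629 0.0048 0.018 ]
red 269.0 154.93333435058594 10.263520240783691 [0.5975 0.0261 0.018 ]
black 202.8157958984375 142.44737243652344 10.921947479248047 [0.6056 0.1271 0.062 ]
purple [0.393 0.111 0.012]
purple [0.363 0.041 0.012]
purple [ 0.421 -0.023  0.012]
lid top [ 0.6832 -0.0201  0.124 ]
lid top [ 0.4974 -0.0586  0.124 ]
[0.45658465 0.03812835 0.80392844]
```

View pics/crop.png

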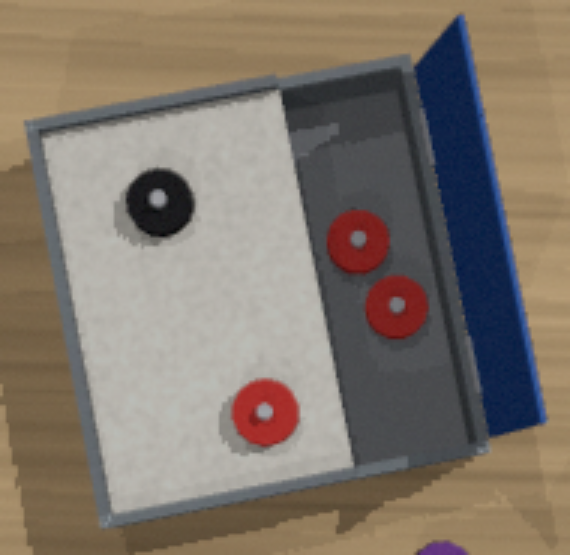

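The crop confirms that the only red disc on the white deck is at (238,212). The two red feet in the trough and the black foot are clear of its path. I'll go via a waypoint outside the inner reach limit, jaws shut.

>>> play_rows:
  increments:
    - {"travel":[12.8,-8.1,0],"twist":5.2}
    - {"travel":[12.8,-8.1,0],"twist":5.2}
    - {"travel":[12.8,-8.1,0],"twist":5.2}
    - {"travel":[12.8,-8.1,0],"twist":5.2}
    - {"travel":[12.8,-8.1,0],"twist":5.2}
  jaw: 0

```text
clock: 0.72
ee_pos: [0.4092, -0.3993, 0.2311]
eef_rot: [-0.0, 0.994, 0.112, -0.0]
ft_force: [0.7, -0.3, -0.6]
width: 0.0002
grasp_force: 0.0
```

```bash
cat >> h.py <<'E'
from scipy.spatial.transform import Rotation as Ro
th=np.radians(12.85);O=np.array([.572,.0475]);X=np.array([np.cos(th),np.sin(th)]);Y=np.array([-X[1],X[0]])
def T2W(x,y,z): return np.r_[O+x*X+y*Y,z]
def W2T(p): d=np.array(p)[:2]-O; return np.r_[d@X,d@Y,p[2]]
def rot():
    w,x,y,z=get_state()['eef_rot'];return Ro.from_quat([x,y,z,w]).as_matrix()
def inc(target):
    s=get_state();R=rot();d=R.T@(np.array(target)-s['ee_pos'])
    print('travel',(d/.025).round(2),'twist',round(float(np.degrees(np.arctan2(R[1,0],R[0,0])-th)),2),'dist',np.linalg.norm(d).round(3))
def st():
    s=get_state();print('t',s['clock'],'tcp',np.round(s['ee_pos'],4),'tray',W2T(s['ee_pos']).round(4),'F',np.round(s['ft_force'],1),'w',round(s['width'],4))
E
python3 -c "
from h import *
st();inc(T2W(-.064,.080,.15));print(W2T([.5015,.0712,.05]),W2T([.6056,.1271,.05]))"
```

```text
t 0.725 tcp [ 0.4092 -0.3993  0.2311] tray [-0.2581 -0.3994  0.2311] F [ 0.7 -0.3 -0.6] w 0.0002
travel [  7.76 -19.18   3.25] twist -0.02 dist 0.524
[-0.06346351  0.03878561  0.05      ] [0.0504615  0.07013385 0.05      ]
```

>>> play_rows:
  increments:
    - {"travel":[7.7,-19.1,0],"twist":0}
    - {"travel":[7.7,-19.1,0],"twist":0}
    - {"travel":[7.7,-19.1,0],"twist":0}
    - {"travel":[7.7,-19.1,0],"twist":0}
    - {"travel":[7.7,-19.1,0],"twist":0}

```text
clock: 1.35
ee_pos: [0.4577, -0.0907, 0.2313]
eef_rot: [0.0, 0.994, 0.112, 0.0]
ft_force: [1.3, -0.3, 0.3]
width: -0.0001
grasp_force: 0.0
```

```bash
python3 -c "
from h import *
st();inc(T2W(-.0635,.082,.10))"
```

```text
t 1.35 tcp [ 0.4577 -0.0907  0.2313] tray [-0.1422 -0.1093  0.2313] F [ 1.3 -0.3  0.3] w -0.0001
travel [ 3.14 -7.66  5.25] twist -0.03 dist 0.245
```

>>> play_rows:
  increments:
    - {"travel":[3.1,-7.6,0],"twist":0}
    - {"travel":[3.1,-7.6,0],"twist":0}
    - {"travel":[3.1,-7.6,0],"twist":0}
    - {"travel":[3.1,-7.6,0],"twist":0}
    - {"travel":[3.1,-7.6,2],"twist":0}

```text
clock: 1.98
ee_pos: [0.4941, 0.1133, 0.1836]
eef_rot: [-0.001, 0.994, 0.114, 0.004]
ft_force: [1.0, -0.5, -0.8]
width: 0.0
grasp_force: 0.0
```

```bash
python3 -c "
from h import *
st();inc(T2W(-.0635,.082,.10))"
```

```text
t 1.975 tcp [0.4941 0.1133 0.1836] tray [-0.0613  0.0815  0.1836] F [ 1.  -0.5 -0.8] w 0.0
travel [-0.12 -0.02  3.34] twist 0.19 dist 0.084
```

>>> play_rows:
  increments:
    - {"travel":[-0.1,-0.1,2],"twist":0}
    - {"travel":[-0.1,-0.1,4],"twist":0}
    - {"travel":[-0.1,-0.1,4.2],"twist":0}
    - {"travel":[-0.1,-0.1,4.2],"twist":0}

```text
clock: 2.48
ee_pos: [0.4888, 0.1119, 0.0771]
eef_rot: [-0.0, 0.994, 0.112, 0.0]
ft_force: [-0.1, -0.3, -0.4]
width: -0.0
grasp_force: 0.0
```

```bash
python3 -c "
from h import *
st();inc(T2W(-.0635,.082,.053));s=snapshot('side');f=s['frame'][140:300,90:340];cv2.imwrite('pics/s1.png',cv2.resize(f[:,:,::-1],None,fx=3,fy=3))"
```

```text
t 2.475 tcp [0.4888 0.1119 0.0771] tray [-0.0668  0.0813  0.0771] F [-0.1 -0.3 -0.4] w -0.0
travel [ 0.13 -0.03  0.97] twist -0.01 dist 0.024
```

View pics/s1.png

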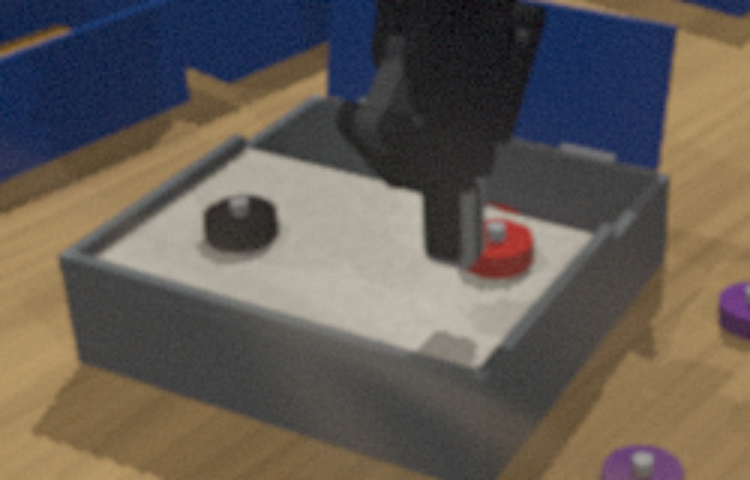

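The shut fingertips are behind the red foot, which is at crop (500,245), and clear of it. The black foot at (240,222) is well away. I'll lower to just above the deck.

>>> play_rows:
  increments:
    - {"travel":[0.15,0,0.5],"twist":0}
    - {"travel":[0.15,0,0.9],"twist":0}
    - {"travel":[0.15,0,0.9],"twist":0}

```text
clock: 2.9
ee_pos: [0.4914, 0.1123, 0.0531]
eef_rot: [0.0, 0.994, 0.112, -0.001]
ft_force: [-0.2, -0.3, -0.2]
width: 0.0
grasp_force: 0.0
```

>>> play_rows:
  increments:
    - {"travel":[0,0.3,0],"twist":0}
    - {"travel":[0,0.6,0],"twist":0}
    - {"travel":[0,0.9,0],"twist":0}
    - {"travel":[0,1.2,0],"twist":0}
    - {"travel":[0,1.5,0],"twist":0}

```text
clock: 3.52
ee_pos: [0.5004, 0.0754, 0.0539]
eef_rot: [-0.0, 0.994, 0.112, 0.0]
ft_force: [-0.7, -0.6, 0.7]
width: 0.0001
grasp_force: 0.3
```

```bash
python3 -c "
from h import *
st();inc(T2W(-.0635,.005,.054));s=snapshot('side');f=s['frame'][140:300,90:340];cv2.imwrite('pics/s2.png',cv2.resize(f[:,:,::-1],None,fx=3,fy=3))"
```

```text
t 3.525 tcp [0.5004 0.0754 0.0539] tray [-0.0636  0.0432  0.0539] F [-0.7 -0.6  0.7] w 0.0001
travel [ 0.    1.53 -0.  ] twist -0.03 dist 0.038
```

View pics/s2.png

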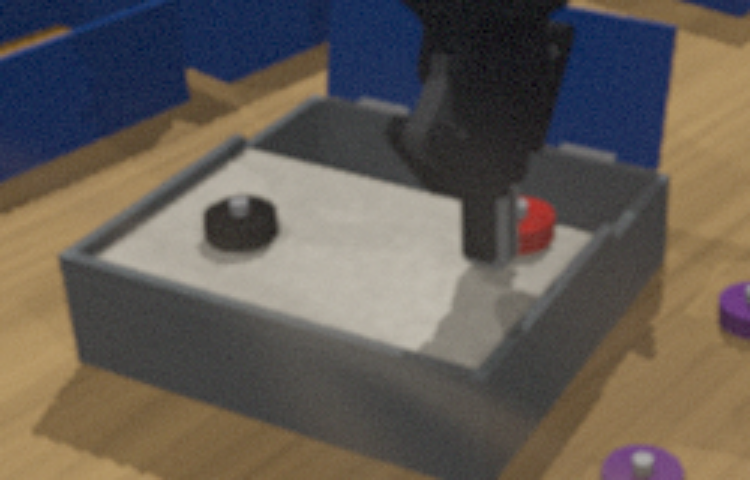

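The foot has moved with the fingers towards the trough edge, now at crop (530,225). I'll continue the sweep past the edge.

>>> play_rows:
  increments:
    - {"travel":[0,0.35,0],"twist":0}
    - {"travel":[0,0.7,0],"twist":0}
    - {"travel":[0,1.05,0],"twist":0}
    - {"travel":[0,1.4,0],"twist":0}
    - {"travel":[0,1.7,0],"twist":0}

```text
clock: 4.2
ee_pos: [0.5097, 0.0336, 0.0537]
eef_rot: [0.0, 0.994, 0.112, -0.0]
ft_force: [-0.7, -0.9, 0.0]
width: -0.0
grasp_force: 0.0
```

```bash
python3 -c "
from h import *
st();s=snapshot('top');f=s['frame'][75:260,150:340];t=snapshot('side')['frame'][140:300,90:340]
a=cv2.resize(f[:,:,::-1],(380,370));b=cv2.resize(t[:,:,::-1],(400,256));o=np.zeros((370,780,3),np.uint8);o[:,:380]=a;o[:256,380:]=b;cv2.imwrite('pics/s3.png',o)"
```

```text
t 4.2 tcp [0.5097 0.0336 0.0537] tray [-0.0639  0.0003  0.0537] F [-0.7 -0.9  0. ] w -0.0
```

View pics/s3.png

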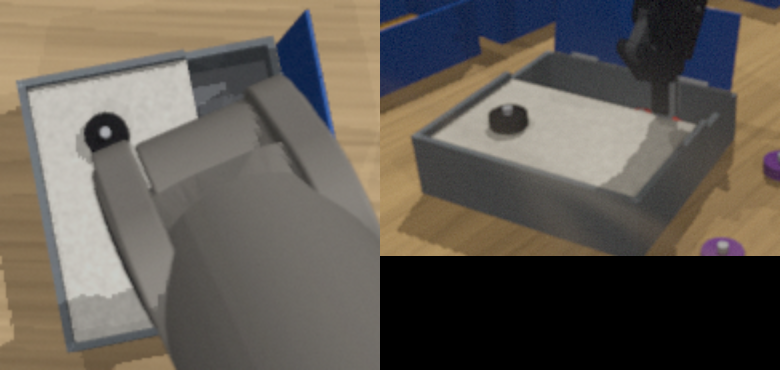

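Red shows only at the deck edge either side of the fingers, so the foot may still be tipping. I'll push a little further.

>>> play_rows:
  increments:
    - {"travel":[0,0.15,0],"twist":0}
    - {"travel":[0,0.3,0],"twist":0}
    - {"travel":[0,0.4,0],"twist":0}
    - {"travel":[0,0.4,0],"twist":0}

```text
clock: 4.8
ee_pos: [0.5119, 0.0246, 0.0538]
eef_rot: [0.0, 0.994, 0.112, -0.0]
ft_force: [0.9, -0.4, -0.8]
width: -0.0002
grasp_force: 0.0
```

>>> play_rows:
  increments:
    - {"travel":[0,0,-1.5],"twist":0}
    - {"travel":[0,0,-3.5],"twist":0}
    - {"travel":[0,0,-5.5],"twist":0}
    - {"travel":[0,0,-5.5],"twist":0}

```text
clock: 5.3
ee_pos: [0.5146, 0.0254, 0.1953]
eef_rot: [0.0, 0.994, 0.112, 0.004]
ft_force: [0.8, 0.5, -0.1]
width: 0.0005
grasp_force: 0.0
```

```bash
python3 -c "
from h import *
st();inc(T2W(-.20,.06,.19));a=snapshot('top');b=snapshot('side');w=snapshot('wrist')
o=np.zeros((420,800,3),np.uint8);o[:300,:400]=cv2.resize(w['frame'][:,:,::-1],(400,300));o[:256,400:]=cv2.resize(b['frame'][140:300,90:340,::-1],(400,256));cv2.imwrite('pics/s4.png',o)"
```

```text
t 5.3 tcp [0.5146 0.0254 0.1953] tray [-0.0609 -0.0087  0.1953] F [ 0.8  0.5 -0.1] w 0.0005
travel [-5.57 -2.75  0.16] twist -0.01 dist 0.155
```

View pics/s4.png

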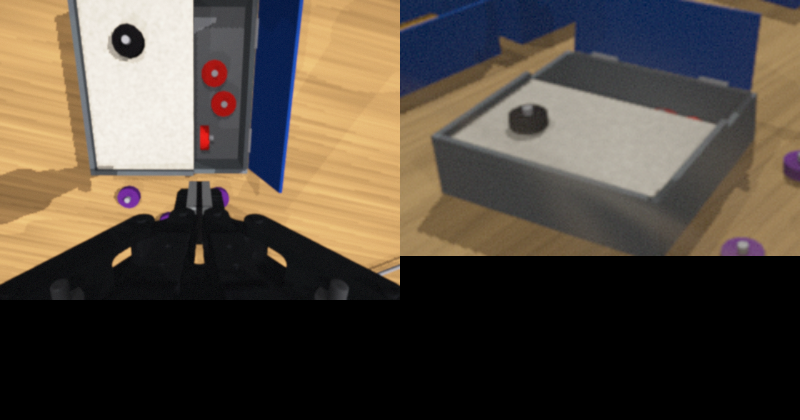

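The black foot is still on the deck. The swept foot is in the trough at (205,138) in the wrist picture, but it looks to be standing on edge near the deck wall. I'll look closer.

```bash
python3 -c "
from h import *
s=get_state();R=rot();w=snapshot('wrist');a=snapshot('top')
o=np.zeros((480,800,3),np.uint8)
o[:480,:480]=cv2.resize(w['frame'][80:250,250:420,::-1],(480,480),interpolation=2)
o[:320,480:]=cv2.resize(a['frame'][100:250,190:340,::-1],(320,320))
cv2.imwrite('pics/s5.png',o)
T=np.array(w['T_tool_cam']);K=np.array(w['intrinsics'])
def wr(u,v,z):
    d=R@T[:3,:3]@np.linalg.solve(K,[u,v,1]);c=s['ee_pos']+R@T[:3,3];return W2T(c+d*(z-c[2])/d[2])
h=cv2.cvtColor(w['frame'],cv2.COLOR_RGB2HSV);m=cv2.inRange(h,(0,150,60),(6,255,255))|cv2.inRange(h,(174,150,60),(180,255,255))
print('cam',W2T(s['ee_pos']+R@T[:3,3]))
for c in cv2.findContours(m,0,2)[0]:
    if cv2.contourArea(c)>60:
        x,y,ww,hh=cv2.boundingRect(c);print((x,y,ww,hh),[(z,wr(x,y+hh/2,z).round(4).tolist(),wr(x+ww,y+hh/2,z).round(4).tolist()) for z in(.018,.04)])
print(wr(272,150,.05).round(4),wr(272,220,.05).round(4))
"
```

```text
cam [ 0.0066919  -0.00917409  0.33259917]
(280, 175, 14, 34) [(0.018, [-0.0649, -0.0107, 0.018], [-0.0649, -0.0245, 0.018]), (0.04, [-0.0599, -0.0106, 0.04], [-0.0599, -0.0235, 0.04])]
(296, 126, 35, 36) [(0.018, [-0.0185, -0.0259, 0.018], [-0.0185, -0.0589, 0.018]), (0.04, [-0.0167, -0.0247, 0.04], [-0.0167, -0.0554, 0.04])]
(282, 82, 37, 39) [(0.018, [0.0196, -0.0126, 0.018], [0.0196, -0.0463, 0.018]), (0.04, [0.0187, -0.0123, 0.04], [0.0187, -0.0437, 0.04])]
[-0.0209 -0.0038  0.05  ] [-0.0836 -0.0033  0.05  ]
```

View pics/s5.png

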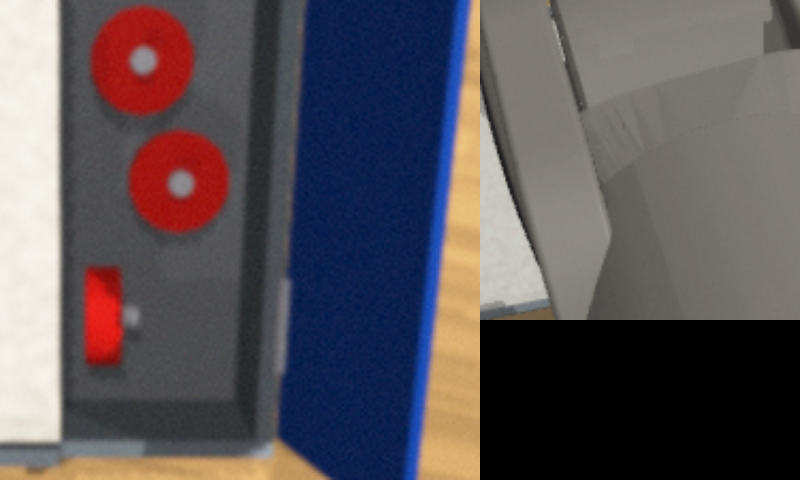

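The third red foot stands on edge in the trough, tray x about -63 mm and y -10 to -24 mm. Its top is about 40 mm up, below the lid's 50 mm, and it sits clear of the walls and the other feet. The lid is free to close, so I'll go round to its outer face.

>>> play_rows:
  increments:
    - {"travel":[2.4,5.0,0],"twist":0}
    - {"travel":[2.4,5.0,0],"twist":0}
    - {"travel":[2.4,5.0,0],"twist":0}
    - {"travel":[2.4,5.0,1.9],"twist":0}
    - {"travel":[2.4,5.0,3.8],"twist":0}

```text
clock: 6.18
ee_pos: [0.5977, -0.083, 0.0944]
eef_rot: [-0.0, 0.994, 0.112, -0.0]
ft_force: [0.5, -0.7, -1.6]
width: -0.0001
grasp_force: 0.0
```

```bash
python3 -c "
from h import *
st();inc(T2W(0,-.09,.1))"
```

```text
t 6.175 tcp [ 0.5977 -0.083   0.0944] tray [-0.004  -0.133   0.0944] F [ 0.5 -0.7 -1.6] w -0.0001
travel [ 0.16 -1.72 -0.22] twist 0.01 dist 0.044
```

>>> play_rows:
  increments:
    - {"travel":[0.15,-0.8,-0.2],"twist":0}
    - {"travel":[0.15,-1.5,-0.2],"twist":0}
    - {"travel":[0.15,-2.1,-0.2],"twist":0}
    - {"travel":[0.15,-2.7,-0.2],"twist":0}
    - {"travel":[0.15,-3.3,-0.2],"twist":0}

```text
clock: 6.8
ee_pos: [0.5837, -0.0014, 0.1022]
eef_rot: [0.0, 0.994, 0.112, 0.001]
ft_force: [-0.1, 0.4, 0.3]
width: 0.0003
grasp_force: 0.2
```

```bash
python3 -c "
from h import *
st();inc(T2W(0,-.03,.085))"
```

```text
t 6.8 tcp [ 0.5837 -0.0014  0.1022] tray [ 0.0005 -0.0503  0.1022] F [-0.1  0.4  0.3] w 0.0003
travel [-0.02 -0.81  0.69] twist -0.0 dist 0.027
```

>>> play_rows:
  increments:
    - {"travel":[0,-0.4,0.35],"twist":0}
    - {"travel":[0,-0.8,0.7],"twist":0}
    - {"travel":[0,-1.05,1.0],"twist":0}
    - {"travel":[0,-1.25,1.3],"twist":0}
    - {"travel":[0,-1.3,1.6],"twist":0}

```text
clock: 7.42
ee_pos: [0.5761, 0.0295, 0.0606]
eef_rot: [-0.0, 0.994, 0.112, -0.0]
ft_force: [0.5, -0.2, 0.9]
width: 0.0002
grasp_force: 0.1
```

```bash
python3 -c "
from h import *
st();inc(T2W(0,-.018,.054));b=snapshot('side');cv2.imwrite('pics/s6.png',cv2.resize(b['frame'][100:300,90:340,::-1],(750,600)))"
```

```text
t 7.425 tcp [0.5761 0.0295 0.0606] tray [ 0.     -0.0185  0.0606] F [ 0.5 -0.2  0.9] w 0.0002
travel [-0.   -0.02  0.26] twist -0.0 dist 0.007
```

View pics/s6.png

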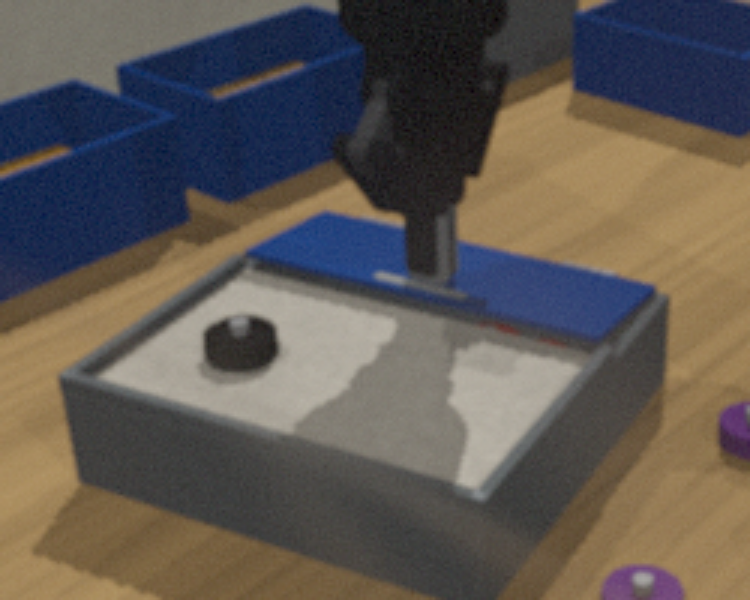

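The lid, with its edge at (430,290), is under the fingers and almost flat. Red shows through the remaining gap and the black foot is undisturbed. I'll press down in small steps and watch the force.

>>> play_rows:
  increments:
    - {"travel":[0,0,0.1],"twist":0}
    - {"travel":[0,0,0.2],"twist":0}
    - {"travel":[0,0,0.3],"twist":0}
    - {"travel":[0,0,0.3],"twist":0}

```text
clock: 7.98
ee_pos: [0.5765, 0.029, 0.0541]
eef_rot: [0.0, 0.994, 0.112, 0.0]
ft_force: [-1.2, 0.5, 2.3]
width: 0.0001
grasp_force: 1.4
```

>>> play_rows:
  increments:
    - {"travel":[0,0,0.05],"twist":0}
    - {"travel":[0,0,0.08],"twist":0}
    - {"travel":[0,0,0.08],"twist":0}

```text
clock: 8.35
ee_pos: [0.5766, 0.029, 0.0538]
eef_rot: [0.0, 0.994, 0.112, 0.0]
ft_force: [-6.4, -1.6, 18.8]
width: 0.0001
grasp_force: 9.8
```

The force rose to 19 N at z = 53.8 mm, so the lid is against its stop. I'll retreat.

>>> play_rows:
  increments:
    - {"travel":[0,0,-1],"twist":0}
    - {"travel":[0,0,-3],"twist":0}
    - {"travel":[0,0,-5],"twist":0}
    - {"travel":[0,0,-6],"twist":0}

```text
clock: 8.85
ee_pos: [0.5775, 0.0294, 0.2049]
eef_rot: [0.0, 0.994, 0.112, 0.002]
ft_force: [0.2, 0.5, 0.4]
width: 0.0004
grasp_force: 0.0
```

>>> play_rows:
  increments:
    - {"travel":[0,2.5,0],"twist":0}
    - {"travel":[0,5,0],"twist":0}
    - {"travel":[0,7.5,0],"twist":0}
    - {"travel":[0,9,0],"twist":0}
    - {"travel":[0,9,0],"twist":0}

```text
clock: 9.48
ee_pos: [0.6258, -0.1952, 0.2012]
eef_rot: [0.001, 0.994, 0.108, -0.0]
ft_force: [0.4, 1.0, -0.8]
width: -0.0001
grasp_force: 0.0
```

```bash
python3 -c "
from h import *
st();b=snapshot('side');a=snapshot('top')
o=np.zeros((600,800,3),np.uint8);o[:,:500]=cv2.resize(b['frame'][110:300,100:330,::-1],(500,600))
o[:300,500:]=cv2.resize(a['frame'][75:260,150:340,::-1],(300,300));cv2.imwrite('pics/s7.png',o)
h=cv2.cvtColor(a['frame'],cv2.COLOR_RGB2HSV);m=cv2.inRange(h,(105,150,50),(125,255,255));m[:75]=0;m[260:]=0;m[:,:150]=0;m[:,345:]=0
c=max(cv2.findContours(m,0,2)[0],key=cv2.contourArea)
for p in cv2.boxPoints(cv2.minAreaRect(c)):print(W2T(ray(a,*p,.054)).round(4))
"
```

```text
t 9.475 tcp [ 0.6258 -0.1952  0.2012] tray [-0.0015 -0.2486  0.2012] F [ 0.4  1.  -0.8] w -0.0001
[0.0981 0.0033 0.054 ]
[ 0.0988 -0.0696  0.054 ]
[-0.0974 -0.0684  0.054 ]
[-0.0973  0.0034  0.054 ]
```

View pics/s7.png

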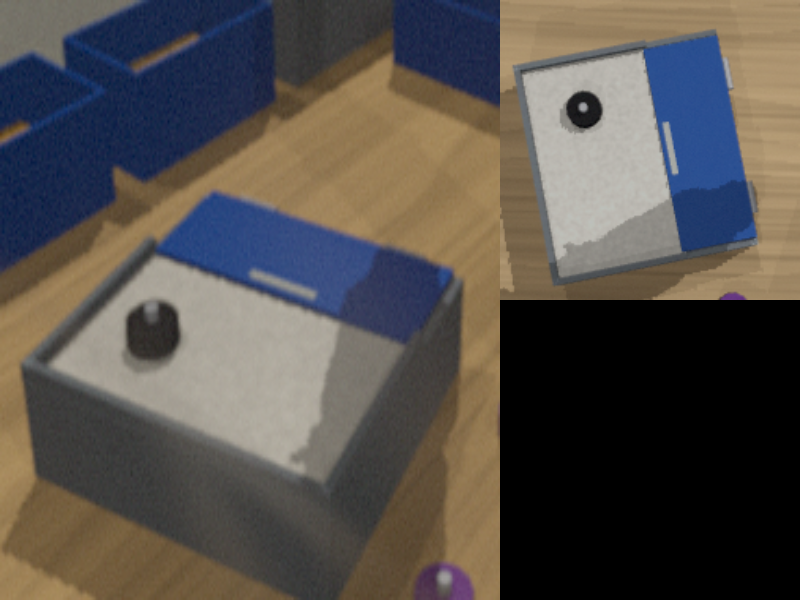

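The lid lies flat and fully shut, covering y -69 to +3 mm. The deck holds only the black foot, at (585,108), and the arm is clear.

```bash
python3 -c "
from cell import *
print(job_done())"
```

```text
the job is handed in; nothing more can be done
None
```

I swept the red foot off the deck into the trough (on my last look before shutting the lid it stood on edge there rather than flat), left the black foot on the deck, shut the blue lid fully, and handed the job in at about 9.5 s.

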